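Pry open a hand mould and hold its ejector at the fourth click

TASK

Lever the cover of the hinged hand mould up with the flat pry bar, its blade in the pry slot, swing the cover right back past upright, and lay the bar flat on the bench. Only then pull the ejector's ratchet lever over by its ball knob, exactly four clicks from rest (never a fifth), so that the moulding is lifted in its cavity, and finish still holding the lever there with the gripper: springs take it back if you let go. Leave the other things on the bench where they are.

Things in the scene. Friction and masses are not known exactly. Their poses are not given: they have to be found in the camera images.
- mould: hinged hand mould, fixed to the bench: dark steel block 130 (x) by 110 (y) mm, 96 mm high to its parting face, on a plate 170 x 150 x 10 mm, with a 10 mm aluminium cover lying on it (top 106 mm above the bench). Origin: centre of its underside; z up. Its +y side carries the cover's hinge, its -y side the pry slot, its -x side the ratchet shaft and lever, its +x side a carrying handle
- slot (a point): centre of the mouth of the pry slot, in the mould's -y face, 91.5 mm above the bench: 44 mm wide (along the mould's x), 9 mm high, right under the cover's edge, 16 mm deep towards the mould's +y
- cover: aluminium cover plate 130 x 110 x 10 mm, 0.4 kg, flush with the mould's sides, so it can be got hold of only at the pry slot. Its frame lies on the hinge axis and turns with it; shut, its axes are parallel to the mould's, its underside is 2 mm below the hinge axis and its free edge 117 mm from it, towards the mould's -y
- hinge (a point): middle of the cover's hinge axis, which runs along the mould's x, 62 mm from the mould's middle towards +y, 98 mm above the bench
- cover_hinge (a joint): angle of the cover (rad): 0 shut, grows as the free edge swings up and over towards the mould's +y, stops at 1.85. The hinge is stiff: it takes about 4.5 N at the free edge to raise the cover, and it stays where it is left
- bar_mid (a point): flat pry bar, centre of its wooden handle, half-way up. Handle 100 mm long (its x), 20 mm wide (its y), 26 mm high (its z); the whole bar is 160 mm long and weighs about 0.15 kg. It lies on the bench with its blade roughly towards the robot's left (+y); it is the tool with the box-shaped wooden handle and the flat blade
- bar_tip (a point): end of the bar's steel blade, 110 mm along the bar's +x from the handle's centre and at the same height; the blade is 16 mm wide, 4 mm thick and stands 60 mm out of the handle
- bar: the pry bar; origin under the centre of its handle, x towards the blade's tip, z up
- lever: ejector lever: rod with a ball knob on the ratchet shaft, which runs along the mould's x on its -x side. Origin on the shaft's axis, 50 mm up, at the middle of the mould's width; its z points along the rod: the knob is 125 mm up it and 45 mm along its -x. At rest it leans 24 degrees from upright towards the mould's +y; it is pulled over the top towards the mould's -y, turning about the shaft
- knob (a point): centre of the lever's black ball knob, 30 mm in diameter, 164 mm (at rest) above the bench; it swings at 125 mm about the shaft, in a plane 50 mm off the mould's -x face. Springs draw the lever back to rest with 4 to 6 N at the knob; the travel goes on past the fourth click, so there is no stop to pull against
- ratchet_wheel (a point): middle of the ratchet wheel on the shaft, 90 mm across, 30 teeth: 12 degrees, some 26 mm at the knob, to a click. A sprung roller pawl at its upper +y side clicks over it without locking. At rest the roller sits in a gap; between gaps the pull at the knob falls gently from about 8 to 4.5 N, then jumps up by about 4 N as the roller drops home in the next: that is the click
- moulding_mid (a point): the moulding, an eight-sided cloudy plastic bulb 49 mm across and 26 mm high, its centre half-way up; it lies in the mould's cavity under the cover, 82.5 mm above the bench, loose on the ejector, which lifts it 3 mm a click
- screwdriver: bystander: screwdriver 180 mm long lying beside the bar, round black handle and round shank
- tin: bystander: round metal tin, 68 mm across and 45 mm high
- brush: bystander: brush 170 mm long, lying
- mallet: bystander: mallet with a brass head, 240 mm long, lying
- core_plug: bystander: stepped steel core plug, 34 mm across and 75 mm high, standing
- bulb_a: bystander: finished moulding 49 mm across, 26 mm high, standing on the bench
- bulb_b: bystander: another finished moulding, the same
Mind the look-alikes: they are no part of the job. Of the things that look like the bar, the middle-sized one is meant.

How it is judged:
By the outcome, as a careful person would: the job done as asked, in the order asked, and still so for the second after the job is handed in, while the arm keeps its last pose, push and grip.
It also fails if it takes over 72 s, if anything falls off the work surface, if the arm or the gripper's body presses on something with over 40 N, if the wrist force passes 120 N, or if a joint passes its speed limit or range.

ROBOT

A 6-joint arm with a two-finger parallel gripper is mounted at the origin on the work surface. World frame = base frame: x ahead of the robot, y to its left, z up, the work surface at z = 0. Lengths are in m, angles in rad, forces in N, time in s.
With the tool pointing down it reaches from about 0.325 to 0.775 m from the base axis. Payload 5.5 kg.
Tool frame: the origin (TCP) lies on the centre line of the jaws, within the pads' length; the fingertips stand 17 mm ahead of it and the grasp point (between the pads) lies 2 mm behind it; z points along the fingers, y is the line along which they close (so a half turn about z gives the same grasp; the last joint's range is limited). The gripper opens to 85 mm and grips with 20 to 120 N. Pads are 22 mm wide; open, the fingers measure 114 mm over their backs; the gripper's body (76 mm by 85 mm) begins 54 mm behind the grasp point. The pads swing forward as they close: fully open they stand 13 mm farther back than shut.
Start: joints at [1.179, 0.091, 1.231, -0, 1.82, -0.057], TCP at [0.197, 0.567, 0.248] pointing down, gripper open.
Joint ranges: [-2.87, 2.87], [-0.86, 2.18], [0.17, 2.46], [-1.51, 4.65], [0.06, 2.69], [-2.65, 2.65]. Speed limits (rad/s): [2.57, 2.57, 3.01, 3.14, 3.14, 3.14].

INTERFACE

Orientations are given as a unit quaternion [w, x, y, z].
In Python, from plant import manip gives the robot as it stands.
- The arm moves only by the shell command python3 -m crank 'ROWS'. ROWS is JSON, a list of rows, each an object with "rot": the turn, a rotation vector about the tool's x, y, z in degrees, a list of three; "delta_pos": the shift along the tool's x, y, z in mm, a list of three; "fingers": the opening, from 0 (shut) to 1 (fully open). A call has 1 to 8 rows; each row shifts and turns the commanded pose from where the row before left it, along the tool's axes as they then stand; what a row does not reach is not made up. A row lasts 1/8 s, in which the tool goes at most 62.5 mm and 10.7 degrees, less where a joint would pass 70% of its speed; a pose out of reach is approached as far as the arm can. A call with a gripper value outside its range is refused whole. The fingers move at their own pace and stop on an object; the grip force is fixed at half the most. Time passes only in rows, so rows that do not move let the fingers close. It gives the time, the measured TCP pose, the force, the opening and the grip force at its end, in the units of the state.
- manip.observe(): the state, without advancing time (a new reading comes with each control period).
- manip.get_image(name): name is "scene" or "top" or "wrist"; returns (picture, depth): 384x512x3 uint8, red, green, blue; 384x512 float32, m along the optical axis (not along the pixel's ray), 0 where there is no reading.
- manip.camera_info(name): a dict with "fx", "fy", "cx", "cy" (pixels), "k1" (the pictures are not rectified: a ray, as slopes to the right and down, at radius r is drawn at 1 + k1 r^2 times it, then the intrinsics apply), "R" (3x3) and "t" (3): a world point X has camera coordinates R X + t. Camera axes: x right, y down, z forward; pixel columns grow to the right and rows downward; lengths in m; the calibration is good to about 2 mm. A picture is of the moment at which its call begins: read the wrist's pose just before it. camera_info takes no time and is no camera call; for the wrist camera it gives the pose at the moment of the call.
- manip.job_done(): hands the job in; it is judged then, once.
The state is a dict: "time": time; "joint_positions": joint angles; "qvel": joint speeds; "joint_efforts": joint torques, N m; "position": TCP position; "tcp_rot": TCP orientation; "wrist_force": force on the tool from outside, world axes, zero at the start; "moment": the same for the moment, N m; "opening": finger opening in m; "gripper_force": force on a finger pad.
Only numpy, scipy, OpenCV 4.12 (cv2) and the standard library are available. Lean on these libraries where they do the work, as an engineer would, in place of code of your own. Each camera call takes 0.05 s, during which the arm holds its last target. There are 200 camera calls.

## Working session

There is one attempt and no reset: what is moved stays moved. The work goes in short steps, Python scripts to look and compute and a shell command to move; the robot and the scene stay as the last step left them, time stands still between calls to the robot, and variables do not carry over. Pictures are saved under pics/ and viewed, at most 10 in all, crops included, and the job is handed in when it is done.

```bash
mkdir -p pics; ls
cat > h.py <<'E'
import numpy as np, cv2
from plant import manip
from scipy.spatial.transform import Rotation as Ro
def cam(n):
    c=manip.camera_info(n); return c,np.array(c["R"]),np.array(c["t"])
def ray(n,u,v,ci=None):
    c,R,t=ci or cam(n)
    x=(u-c["cx"])/c["fx"]; y=(v-c["cy"])/c["fy"]
    a,b=x,y
    for _ in range(15):
        k=1+c["k1"]*(a*a+b*b); a,b=x/k,y/k
    return -R.T@t, R.T@np.array([a,b,1.])
def onz(n,u,v,z,ci=None):
    o,d=ray(n,u,v,ci); return o+d*(z-o[2])/d[2]
def dep(n,D,u,v,ci=None):
    o,d=ray(n,u,v,ci); return o+d*D[int(v),int(u)]
def proj(n,X,ci=None):
    c,R,t=ci or cam(n); p=R@np.array(X)+t; a,b=p[0]/p[2],p[1]/p[2]; k=1+c["k1"]*(a*a+b*b)
    return c["fx"]*a*k+c["cx"], c["fy"]*b*k+c["cy"]
def tcp():
    s=manip.observe(); q=s["tcp_rot"]; return np.array(s["position"]),Ro.from_quat([q[1],q[2],q[3],q[0]])
def rows(T,Rt):
    """shift in tool axes mm & rotvec deg to reach target"""
    p,R=tcp(); return np.round(R.inv().apply(np.array(T)-p)*1e3,1), np.round((R.inv()*Rt).as_rotvec(degrees=True),1)
def snap(n,f):
    ci=cam(n); im,D=manip.get_image(n); cv2.imwrite("pics/"+f+".png",im[:,:,::-1]); np.savez("pics/"+f,im=im,D=D,R=ci[1],t=ci[2]); return im,D,ci
E
python3 - <<'E'
from h import *
for n in("scene","top"):
    im,D,ci=snap(n,n+"0"); print(n,ci[0]["fx"],ci[0]["k1"],-ci[1].T@ci[2])
a=cv2.imread("pics/scene0.png");b=cv2.imread("pics/top0.png")
print(manip.observe())
E
```

```text
pics
scene 367.56833320827405 -0.11935622389924937 [ 1.11533903 -0.28516137  0.81473293]
top 424.784461798727 -0.10827329300471362 [0.25823575 0.00549366 1.34671516]
{'time': 0.1, 'joint_positions': array([ 1.17927240e+00,  9.17881099e-02,  1.23178153e+00,  3.47360597e-05,
        1.81979268e+00, -5.66906308e-02]), 'qvel': array([-4.26679522e-04, -1.85047206e-03, -2.63634096e-03,  6.90442228e-04,
       -3.25422283e-04, -8.22862087e-05]), 'joint_efforts': array([ 1.74307210e-03, -4.60215783e+01, -4.19219398e+01, -5.39336588e-05,
        1.06058430e-02, -1.63189441e-05]), 'position': array([0.19706755, 0.56647669, 0.24725212]), 'tcp_rot': array([-2.13057008e-04,  1.66631402e-01,  9.86018860e-01, -8.58964518e-04]), 'wrist_force': array([ 0.27370859, -0.58320529,  0.93663312]), 'moment': array([0.04228809, 0.02638303, 0.02086641]), 'gripper_force': 0.0, 'opening': 0.08534089453554931}
```

View pics/top0.png

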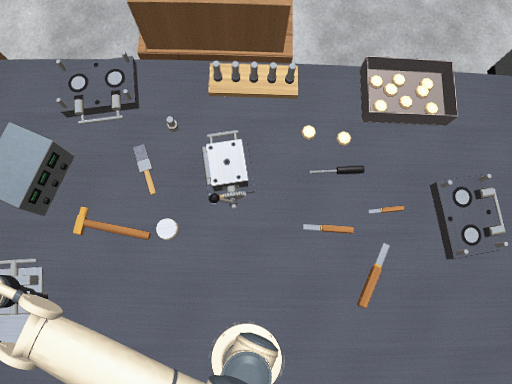

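View pics/scene0.png

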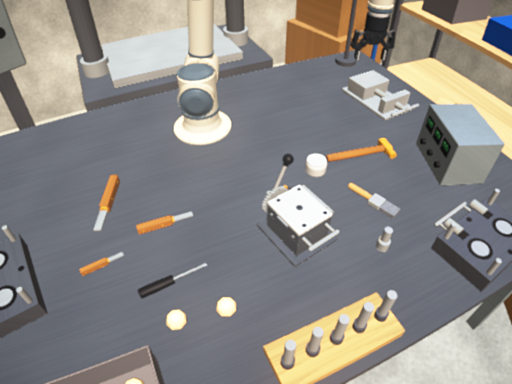

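The top view has world +x up and +y left. It shows the mould cover at about (226,162), the knob at (213,198), and the mid-sized bar at (328,229) with its blade tip at (303,227). Next I'll measure these.

Run:
```python
from h import *
for n in("top","scene"):
    z=np.load(f"pics/{n}0.npz"); im,D=z["im"],z["D"]; ci=cam(n)
    V,U=np.mgrid[:384,:512]
    o,_=ray(n,0,0,ci)
    c=ci[0]; x=(U-c["cx"])/c["fx"]; y=(V-c["cy"])/c["fy"]; a,b=x,y
    for _ in range(15):
        k=1+c["k1"]*(a*a+b*b); a,b=x/k,y/k
    P=o+(np.stack([a,b,np.ones_like(a)],-1)*D[...,None])@ci[1]
    # cover
    near=(abs(P[...,0]-0.62)<.15)&(abs(P[...,1]-0.06)<.15)
    m=((abs(P[...,2]-.106)<.008)&near&(im.min(-1)>120)).astype(np.uint8)
    m=cv2.morphologyEx(m,cv2.MORPH_OPEN,np.ones((5,5)))
    cs,_=cv2.findContours(m,0,2); cn=max(cs,key=cv2.contourArea)
    W=np.array([onz(n,u,v,.106,ci)[:2] for u,v in cn[:,0]]).astype(np.float32)
    print(n,"cover",cv2.minAreaRect(W*1000))
    # orange handles
    hsv=cv2.cvtColor(im,cv2.COLOR_RGB2HSV)
    m=((hsv[...,0]>5)&(hsv[...,0]<22)&(hsv[...,1]>130)&(P[...,2]<.06)).astype(np.uint8)
    for cn in cv2.findContours(m,0,2)[0]:
        if cv2.contourArea(cn)<40: continue
        W=np.array([onz(n,u,v,.02,ci)[:2] for u,v in cn[:,0]]).astype(np.float32)
        if abs(W[:,0].mean()-.45)<.2 and W[:,1].mean()<-.0: print("orange",cn[:,0].mean(0),cv2.minAreaRect(W*1000))
    # knob: dark pixels z .14-.2
    m=(P[...,2]>.14)&(P[...,2]<.2)&near&(im.max(-1)<70)
    if m.any():
        print("knob px",U[m].mean(),V[m].mean(),m.sum(),P[m].mean(0), onz(n,U[m].mean(),V[m].mean(),.164,ci))
    # blade of bar
    m=(hsv[...,1]<60)&(im.min(-1)>110)&(P[...,2]<.05)&(abs(P[...,0]-.42)<.06)&(P[...,1]<-.1)&(P[...,1]>-.35)
    W=np.array([onz(n,u,v,.015,ci)[:2] for u,v in zip(U[m],V[m])]); print("blade",W.mean(0),W.min(0),W.max(0))
```

```text
top cover ((588.4107666015625, 81.1368179321289), (131.47683715820312, 121.59799194335938), 10.73548698425293)
orange [332.5  228.85] ((403.5527648925781, -274.0197448730469), (102.22543334960938, 20.459056854248047), 86.82048034667969)
orange [390.94117647 208.76470588] ((471.62603759765625, -457.35894775390625), (14.157699584960938, 74.87748718261719), 7.767927169799805)
knob px 214.375 194.5625 16 [0.47384749 0.10069884 0.17730901] [0.47630158 0.10179203 0.164     ]
blade [ 0.40812727 -0.19463471] [ 0.39825981 -0.22026702] [ 0.41723383 -0.16930307]
scene cover ((590.2298583984375, 76.3541030883789), (133.3934326171875, 122.90878295898438), 10.686570167541504)
orange [ 94.47058824 266.        ] ((480.3865661621094, -459.6252136230469), (25.32833480834961, 74.79354858398438), 6.4788594245910645)
orange [154.32653061 224.3877551 ] ((409.5257873535156, -277.28924560546875), (104.51520538330078, 36.73480987548828), 87.21187591552734)
knob px 288.24528301886795 160.64150943396226 53 [0.476151   0.09900383 0.16746985] [0.47270164 0.10108375 0.164     ]
blade [ 0.44021663 -0.21941333] [ 0.37214148 -0.34887176] [ 0.49294827 -0.10335929]
```

```bash
python3 -m crank '[{"rot":[0,0,0],"delta_pos":[-33,-49,0],"fingers":1},{"rot":[0,0,0],"delta_pos":[-33,-49,0],"fingers":1},{"rot":[0,0,0],"delta_pos":[-33,-49,0],"fingers":1},{"rot":[0,0,0],"delta_pos":[-33,-49,0],"fingers":1},{"rot":[0,0,0],"delta_pos":[-33,-49,0],"fingers":1},{"rot":[0,0,0],"delta_pos":[-33,-49,0],"fingers":1},{"rot":[0,0,0],"delta_pos":[-33,-49,0],"fingers":1},{"rot":[0,0,0],"delta_pos":[-33,-49,0],"fingers":1}]'
python3 -m crank '[{"rot":[0,0,0],"delta_pos":[-33,-49,0],"fingers":1},{"rot":[0,0,0],"delta_pos":[-33,-49,0],"fingers":1},{"rot":[0,0,0],"delta_pos":[-33,-49,0],"fingers":1},{"rot":[0,0,0],"delta_pos":[-33,-49,0],"fingers":1},{"rot":[0,0,0],"delta_pos":[-33,-49,0],"fingers":1},{"rot":[0,0,10.6],"delta_pos":[-33,-49,0],"fingers":1},{"rot":[0,0,10.6],"delta_pos":[0,0,0],"fingers":1},{"rot":[0,0,10.6],"delta_pos":[0,0,0],"fingers":1}]'
python3 -m crank '[{"rot":[0,0,10.6],"delta_pos":[0,0,0],"fingers":1},{"rot":[0,0,10.6],"delta_pos":[0,0,0],"fingers":1},{"rot":[0,0,10.6],"delta_pos":[0,0,0],"fingers":1},{"rot":[0,0,10.6],"delta_pos":[0,0,0],"fingers":1},{"rot":[0,0,0],"delta_pos":[0,0,0],"fingers":1}]'
python3 - <<'E'
from h import *
p,R=tcp(); print(p,R.as_matrix())
im,D,ci=snap("wrist","w1")
hsv=cv2.cvtColor(im,cv2.COLOR_RGB2HSV)
m=((hsv[...,0]>5)&(hsv[...,0]<22)&(hsv[...,1]>130)).astype(np.uint8)
for cn in cv2.findContours(m,0,2)[0]:
    if cv2.contourArea(cn)<300: continue
    W=np.array([onz("wrist",u,v,.02,ci)[:2] for u,v in cn[:,0]]).astype(np.float32)
    print(cn[:,0].mean(0),cv2.minAreaRect(W*1000))
E
```

```text
time: 1.1
position: [0.3176, 0.108, 0.248]
tcp_rot: [0.0, 0.166, 0.986, 0.0]
wrist_force: [1.3, -0.0, 0.2]
opening: 0.0853
gripper_force: 0.0
time: 2.1
position: [0.4078, -0.2338, 0.2472]
tcp_rot: [-0.001, 0.434, 0.901, 0.0]
wrist_force: [0.7, 0.6, -0.3]
opening: 0.0852
gripper_force: 0.0
time: 2.72
position: [0.408, -0.2329, 0.2479]
tcp_rot: [-0.0, 0.727, 0.687, -0.0]
wrist_force: [-0.2, -0.3, 0.5]
opening: 0.0855
gripper_force: 0.0
[ 0.407979   -0.2329436   0.24785398] [[ 5.74180514e-02  9.98350035e-01 -6.11846520e-04]
 [ 9.98350151e-01 -5.74178044e-02  4.13920368e-04]
 [ 3.78106530e-04 -6.34603567e-04 -9.99999727e-01]]
[310.5        309.93478261] ((471.48968505859375, -455.18890380859375), (13.832395553588867, 80.11222839355469), 7.2344465255737305)
[101.55405405 266.89189189] ((194.58877563476562, -362.5752868652344), (46.19594192504883, 74.54788970947266), 66.66000366210938)
[256.72 197.  ] ((404.248779296875, -275.6087341308594), (106.33491516113281, 19.37224006652832), 86.15596771240234)
```

View pics/w1.png

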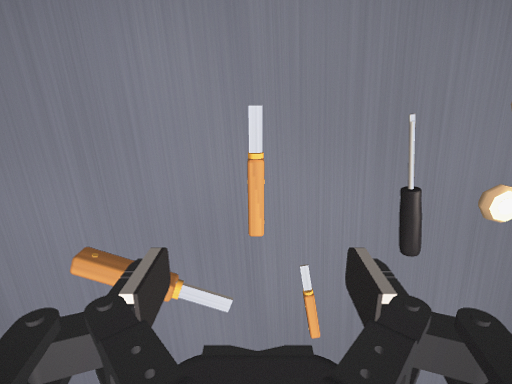

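The wrist view shows the bar's handle centred at (256,197) with the blade pointing up to (256,107), which agrees with the top view. I'll descend and grasp near the front of the handle.

```bash
python3 -m crank '[{"rot":[0,0,0],"delta_pos":[-4,-2,60],"fingers":1},{"rot":[0,0,0],"delta_pos":[0,0,60],"fingers":0.6},{"rot":[0,0,0],"delta_pos":[0,0,60],"fingers":0.6},{"rot":[0,0,0],"delta_pos":[0,0,35],"fingers":0.6},{"rot":[0,0,0],"delta_pos":[0,0,12],"fingers":0.6},{"rot":[0,0,0],"delta_pos":[0,0,0],"fingers":0.6},{"rot":[0,0,0],"delta_pos":[0,0,0],"fingers":0},{"rot":[0,0,0],"delta_pos":[0,0,0],"fingers":0}]'
python3 -m crank '[{"rot":[0,0,0],"delta_pos":[0,0,0],"fingers":0},{"rot":[0,0,0],"delta_pos":[0,0,0],"fingers":0},{"rot":[0,0,0],"delta_pos":[0,0,0],"fingers":0},{"rot":[0,0,0],"delta_pos":[0,0,0],"fingers":0}]'
```

```text
time: 3.78
position: [0.407, -0.2377, 0.0237]
tcp_rot: [0.002, 0.728, 0.686, 0.0]
wrist_force: [1.3, 0.3, 0.3]
opening: 0.019
gripper_force: 58.6
time: 4.28
position: [0.407, -0.2377, 0.0236]
tcp_rot: [0.002, 0.728, 0.686, 0.0]
wrist_force: [-1.0, 0.5, 6.6]
opening: 0.019
gripper_force: 59.6
```

```bash
python3 -m crank '[{"rot":[0,0,0],"delta_pos":[0,0,-30],"fingers":0},{"rot":[0,0,0],"delta_pos":[0,0,-50],"fingers":0},{"rot":[0,0,0],"delta_pos":[0,0,-55],"fingers":0},{"rot":[0,0,0],"delta_pos":[28,42,0],"fingers":0},{"rot":[0,0,0],"delta_pos":[28,42,0],"fingers":0},{"rot":[0,0,0],"delta_pos":[28,42,0],"fingers":0},{"rot":[0,0,0],"delta_pos":[28,42,0],"fingers":0},{"rot":[0,0,0],"delta_pos":[28,42,0],"fingers":0}]'
python3 -m crank '[{"rot":[0,0,-7],"delta_pos":[0,0,0],"fingers":0},{"rot":[0,0,-7],"delta_pos":[0,0,0],"fingers":0},{"rot":[0,0,0],"delta_pos":[0,0,0],"fingers":0}]'
python3 - <<'E'
from h import *
p,R=tcp(); print(p,R.as_matrix())
im,D,ci=snap("wrist","w2")
E
```

```text
time: 5.28
position: [0.6251, -0.1085, 0.1564]
tcp_rot: [0.0, 0.728, 0.686, 0.0]
wrist_force: [0.3, -1.9, -2.0]
opening: 0.0187
gripper_force: 59.0
time: 5.65
position: [0.6238, -0.1094, 0.1561]
tcp_rot: [-0.0, 0.639, 0.769, -0.0]
wrist_force: [0.0, 1.2, -1.8]
opening: 0.019
gripper_force: 59.4
[ 0.62382137 -0.10936963  0.15609201] [[-1.83622325e-01  9.82996783e-01 -4.08540961e-04]
 [ 9.82996837e-01  1.83622407e-01  1.71065410e-04]
 [ 2.43174022e-04 -3.70183045e-04 -9.99999902e-01]]
```

View pics/w2.png

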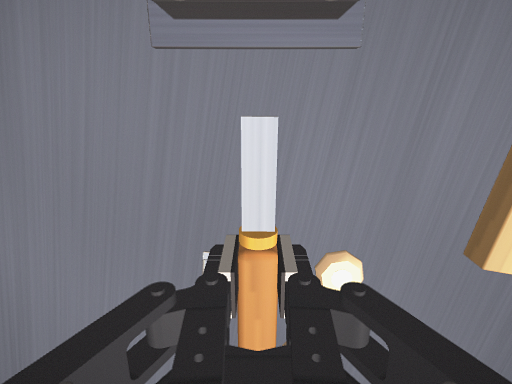

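The bar is held straight, with its blade tip at (260,117). The mould's base plate front edge runs from (151,47) to (362,47) and is parallel to the blade's end.

Run:
```python
from h import *
z=np.load("pics/w2.npz"); D=z["D"]; n="wrist"; ci=cam(n); p,R=tcp()
a=onz(n,151,47.5,0,ci);b=onz(n,362.5,47.5,0,ci); d=b-a; print(a,b,np.linalg.norm(d),np.degrees(np.arctan2(d[1],d[0])))
ex=d/np.linalg.norm(d); ey=np.array([-ex[1],ex[0],0]); c=(a+b)/2+ey*.075; print("centre",c,"slot",c-ey*.055)
for u,v in((246,122),(260,122),(274,122),(260,200),(250,227)):
    P=dep(n,D,u,v,ci); print(u,v,P,R.inv().apply(P-p)*1e3)
t=onz(n,259.5,116.5,p[2]-.0086,ci); print("tip",t,R.inv().apply(t-p)*1e3, "slot in tool",R.inv().apply(c-ey*.055+[0,0,.0915]-p)*1e3)
```

```text
[ 0.51578496 -0.01405454  0.        ] [0.69066886 0.01828853 0.        ] 0.1778495219674298 10.477909539148206
centre [0.58958768 0.07586638 0.        ] slot [0.59958978 0.0217835  0.        ]
246 122 [ 0.60743993 -0.04510633  0.14795989] [66.30612365 -4.31537538  8.32158098]
260 122 [ 0.61337239 -0.04393812  0.14870246] [66.37574202  1.73052008  7.57826019]
274 122 [ 0.61918236 -0.0427164   0.15026515] [66.52034607  7.66560135  6.01485761]
260 200 [ 0.61993823 -0.07893638  0.14875487] [30.76703655  1.82028954  7.52231623]
250 227 [ 0.6177673  -0.09342932  0.14855689] [16.91079746 -2.9507946   7.7195166 ]
tip [ 0.61275933 -0.04179231  0.14767437] [68.5971656   1.51815941  8.60660052] slot in tool [133.50233749   0.1403497   64.7875658 ]
```

```bash
python3 -m crank '[{"rot":[0,0,0],"delta_pos":[15,-1.4,30],"fingers":0},{"rot":[0,0,0],"delta_pos":[25,0,25],"fingers":0},{"rot":[0,0,0],"delta_pos":[15,0,0],"fingers":0},{"rot":[0,0,0],"delta_pos":[0,0,0],"fingers":0}]'
python3 - <<'E'
from h import *
p,R=tcp(); im,D,ci=snap("wrist","w3"); im,D,ci=snap("scene","s3")
n="scene"
print(R.inv().apply(np.array([.59959,.02178,.0915])-p)*1e3)
u,v=proj(n,[.6,.022,.0915]); u,v=int(u),int(v)
c=im[max(0,v-50):v+50,u-65:u+65]; cv2.imwrite("pics/s3c.png",cv2.resize(c,None,fx=6,fy=6,interpolation=2)[:,:,::-1]); print(u,v)
E
```

```text
time: 6.2
position: [0.6127, -0.0551, 0.1028]
tcp_rot: [0.001, 0.638, 0.77, 0.0]
wrist_force: [0.4, -0.4, -1.3]
opening: 0.0186
gripper_force: 59.3
[77.95602175  1.32209782 11.24198053]
282 220
```

View pics/s3c.png

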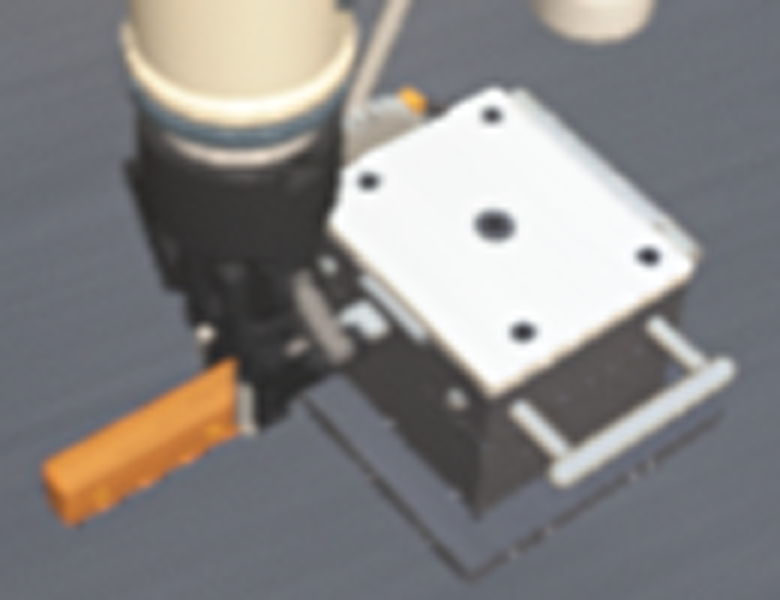

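The blade (crop about (365,320)) is in front of the slot, which shows as the light strip at about (395,305). I'll lower it 1.5 mm and insert.

```bash
python3 -m crank '[{"rot":[0,0,0],"delta_pos":[5,0,1.5],"fingers":0},{"rot":[0,0,0],"delta_pos":[6,0,0],"fingers":0},{"rot":[0,0,0],"delta_pos":[6,0,0],"fingers":0},{"rot":[0,0,0],"delta_pos":[6,0,0],"fingers":0},{"rot":[0,0,0],"delta_pos":[0,0,0],"fingers":0}]'; python3 -c "
from h import *
p,R=tcp();print(R.inv().apply(np.array([.59959,.02178,.0915])-p)*1e3)"
```

```text
time: 6.92
position: [0.6079, -0.0325, 0.0998]
tcp_rot: [-0.0, 0.638, 0.77, 0.0]
wrist_force: [0.3, -0.5, -1.2]
opening: 0.0189
gripper_force: 59.3
[54.89244456  1.8372716   8.30422373]
```

```bash
python3 -m crank '[{"rot":[0,0,0],"delta_pos":[0,0,-4],"fingers":0},{"rot":[0,0,0],"delta_pos":[0,0,-4],"fingers":0},{"rot":[0,0,0],"delta_pos":[0,0,-5],"fingers":0},{"rot":[0,0,0],"delta_pos":[1,0,-5],"fingers":0},{"rot":[0,0,0],"delta_pos":[1,0,-5],"fingers":0},{"rot":[0,0,0],"delta_pos":[0,0,0],"fingers":0}]'
python3 - <<'E'
from h import *
print(manip.observe()["moment"])
p,R=tcp(); im,D,ci=snap("scene","s4")
im2,D2,c2=snap("wrist","w4")
c=im[170:270,217:347]; cv2.imwrite("pics/s4c.png",np.hstack([cv2.resize(c,(500,384),interpolation=2),im2[:,130:400]])[:,:,::-1])
E
```

```text
time: 7.68
position: [0.6077, -0.0316, 0.1236]
tcp_rot: [0.001, 0.639, 0.769, -0.0]
wrist_force: [-0.4, -2.8, -4.7]
opening: 0.0187
gripper_force: 59.0
[-0.43129272  0.03220263  0.03271279]
```

View pics/s4c.png

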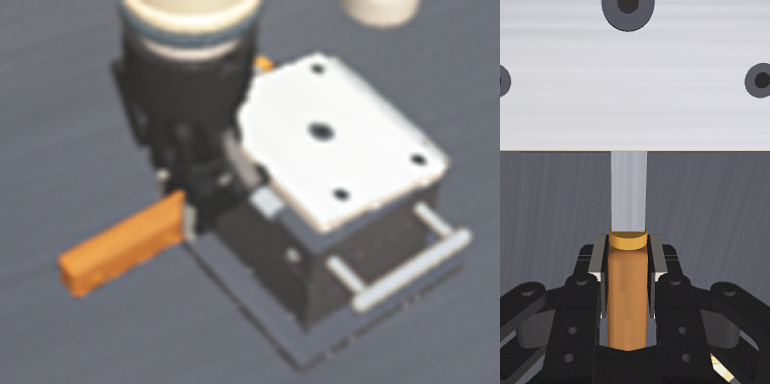

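The cover is lifting, with a gap visible at its free edge in the left crop, and the bar stays level in the grip. I'll carry on along the arc.

```bash
python3 -m crank '[{"rot":[0,0,0],"delta_pos":[2,0,-8.5],"fingers":0},{"rot":[0,0,0],"delta_pos":[3,0,-8.5],"fingers":0},{"rot":[0,0,0],"delta_pos":[4,0,-8],"fingers":0},{"rot":[0,0,0],"delta_pos":[4,0,-8],"fingers":0},{"rot":[0,0,0],"delta_pos":[5,0,-7],"fingers":0},{"rot":[0,0,0],"delta_pos":[6,0,-7],"fingers":0},{"rot":[0,0,0],"delta_pos":[6.5,0,-5.5],"fingers":0},{"rot":[0,0,0],"delta_pos":[7,0,-5.5],"fingers":0}]'
python3 - <<'E'
from h import *
print(manip.observe()["moment"])
im,D,ci=snap("scene","s5"); c=im[130:270,200:360]
im2,D2,c2=snap("wrist","w5")
cv2.imwrite("pics/s5c.png",np.hstack([cv2.resize(c,(440,384),interpolation=2),im2[:,130:400]])[:,:,::-1])
E
```

```text
time: 8.78
position: [0.6009, 0.0061, 0.1819]
tcp_rot: [0.001, 0.639, 0.769, 0.0]
wrist_force: [0.4, -4.6, -3.5]
opening: 0.0187
gripper_force: 59.2
[-7.72409386e-01 -2.33473737e-01  6.76101301e-04]
```

View pics/s5c.png

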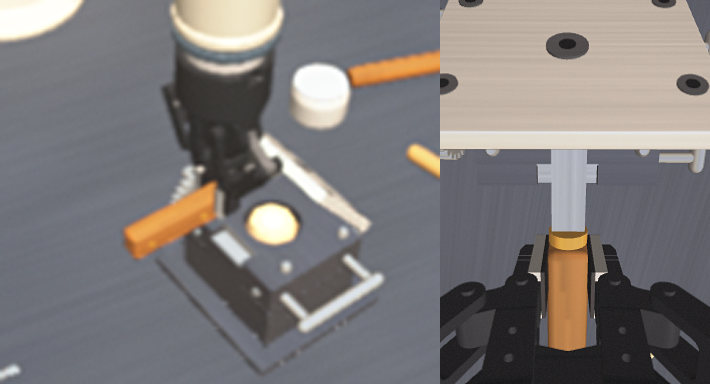

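The cover is at about 50° and the moulding is visible in its cavity. I'll keep going past upright.

```bash
python3 -m crank '[{"rot":[0,0,0],"delta_pos":[7,0,-4],"fingers":0},{"rot":[0,0,0],"delta_pos":[8,0,-4],"fingers":0},{"rot":[0,0,0],"delta_pos":[8,0,-3],"fingers":0},{"rot":[0,0,0],"delta_pos":[8,0,-2.5],"fingers":0},{"rot":[0,0,0],"delta_pos":[8,0,-1.5],"fingers":0},{"rot":[0,0,0],"delta_pos":[8,0,-1],"fingers":0},{"rot":[0,0,0],"delta_pos":[8,0,0],"fingers":0},{"rot":[0,0,0],"delta_pos":[8,0,0],"fingers":0}]'
python3 -m crank '[{"rot":[0,0,0],"delta_pos":[8,0,1],"fingers":0},{"rot":[0,0,0],"delta_pos":[8,0,1],"fingers":0},{"rot":[0,0,0],"delta_pos":[5,0,1.5],"fingers":0},{"rot":[0,0,0],"delta_pos":[0,0,0],"fingers":0}]'
python3 - <<'E'
from h import *
p,R=tcp();print(R.inv().apply(np.array([.5896,.0759,.098])-p)*1e3)
E
```

```text
time: 9.88
position: [0.589, 0.0684, 0.1968]
tcp_rot: [-0.0, 0.639, 0.77, 0.0]
wrist_force: [1.4, -3.1, -1.0]
opening: 0.0186
gripper_force: 59.5
time: 10.38
position: [0.5849, 0.0891, 0.1928]
tcp_rot: [-0.001, 0.638, 0.77, -0.0]
wrist_force: [0.6, -0.3, -1.7]
opening: 0.0185
gripper_force: 59.5
[-13.93107008   2.2343377   94.75575817]
```

```bash
python3 -m crank '[{"rot":[0,0,0],"delta_pos":[-60,0,0],"fingers":0},{"rot":[0,0,0],"delta_pos":[-60,0,0],"fingers":0},{"rot":[0,0,0],"delta_pos":[-34,-47,0],"fingers":0},{"rot":[0,0,0],"delta_pos":[-34,-47,0],"fingers":0},{"rot":[0,0,0],"delta_pos":[-34,-47,0],"fingers":0},{"rot":[0,0,0],"delta_pos":[-34,-47,0],"fingers":0},{"rot":[0,0,7],"delta_pos":[-34,-47,0],"fingers":0},{"rot":[0,0,7],"delta_pos":[0,0,0],"fingers":0}]'
python3 -m crank '[{"rot":[0,0,0],"delta_pos":[0,0,60],"fingers":0},{"rot":[0,0,0],"delta_pos":[0,0,60],"fingers":0},{"rot":[0,0,0],"delta_pos":[0,0,30],"fingers":0},{"rot":[0,0,0],"delta_pos":[0,0,10],"fingers":0},{"rot":[0,0,0],"delta_pos":[0,0,0],"fingers":0}]'
python3 - <<'E'
from h import *
p,R=tcp();print(p,R.as_matrix()[:,0])
im,D,ci=snap("scene","s6"); im2,D2,c2=snap("top","t6")
cv2.imwrite("pics/s6c.png",np.hstack([cv2.resize(im[100:290,120:350],(460,380),interpolation=2),cv2.resize(im2[110:260,185:310],(316,380),interpolation=2)])[:,:,::-1])
E
```

```text
time: 11.38
position: [0.4052, -0.2424, 0.1931]
tcp_rot: [-0.0, 0.731, 0.682, -0.0]
wrist_force: [1.4, 1.3, -2.3]
opening: 0.0187
gripper_force: 59.6
time: 12.0
position: [0.4078, -0.24, 0.0335]
tcp_rot: [-0.0, 0.728, 0.686, 0.0]
wrist_force: [0.5, -0.3, -1.1]
opening: 0.0184
gripper_force: 59.6
[ 0.40782234 -0.23995559  0.03351893] [5.89008361e-02 9.98263731e-01 4.62879903e-04]
```

View pics/s6c.png

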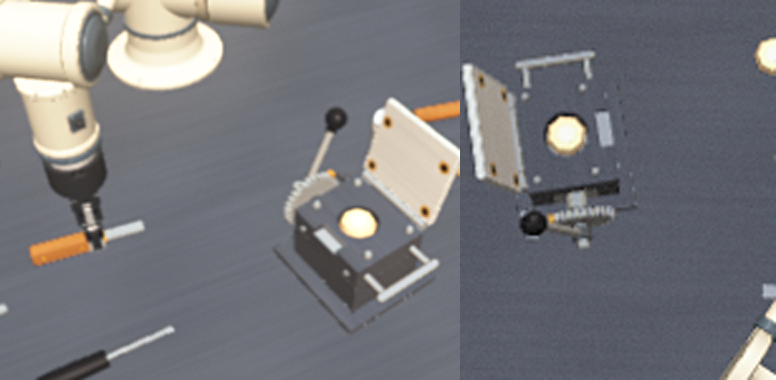

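The cover stands past upright. The knob is at scene pixel (288,159) and top pixel (214,198). Next I'll set the bar down and triangulate the knob.

```bash
python3 -m crank '[{"rot":[0,0,0],"delta_pos":[0,0,7],"fingers":0},{"rot":[0,0,0],"delta_pos":[0,0,3],"fingers":0},{"rot":[0,0,0],"delta_pos":[0,0,0],"fingers":0},{"rot":[0,0,0],"delta_pos":[0,0,0],"fingers":0.45},{"rot":[0,0,0],"delta_pos":[0,0,0],"fingers":0.45},{"rot":[0,0,0],"delta_pos":[0,0,0],"fingers":0.45},{"rot":[0,0,0],"delta_pos":[0,0,-15],"fingers":0.5},{"rot":[0,0,0],"delta_pos":[0,0,-50],"fingers":0.7}]'
python3 - <<'E'
from h import *
L=[]
for n,f in(("scene","s6"),("top","t6")):
    im=np.load(f"pics/{f}.npz")["im"]; u0,v0=(288,159) if n=="scene" else (214,198)
    m=np.zeros(im.shape[:2],np.uint8); m[v0-8:v0+9,u0-8:u0+9]=(im[v0-8:v0+9,u0-8:u0+9].max(-1)<48)
    m=cv2.morphologyEx(m,cv2.MORPH_OPEN,np.ones((3,3)))
    k,l,st,ce=cv2.connectedComponentsWithStats(m); i=1+st[1:,4].argmax(); print(n,ce[i],st[i])
    L.append(ray(n,*ce[i]))
A=sum(np.eye(3)-np.outer(d,d)/(d@d) for o,d in L); b=sum((np.eye(3)-np.outer(d,d)/(d@d))@o for o,d in L)
K=np.linalg.solve(A,b); print("knob",K)
a=np.radians(10.5); ex=np.array([np.cos(a),np.sin(a),0]); ey=np.array([-ex[1],ex[0],0]); C=np.array([.5896,.0759,0])
print("model",C-.115*ex+.0508*ey, "in mould",(K-C)@ex,(K-C)@ey)
E
```

```text
time: 13.1
position: [0.4062, -0.239, 0.0869]
tcp_rot: [-0.003, 0.728, 0.686, -0.001]
wrist_force: [1.0, 0.2, 0.3]
opening: 0.0588
gripper_force: 0.0
scene [286.16 162.08] [284 160   6   5  25]
top [213.70175439 198.87719298] [209 196  10   7  57]
knob [0.46490942 0.10205899 0.15265872]
model [0.46726812 0.10489226 0.        ] in mould -0.11783552495702605 0.04844400786472436
```

```bash
python3 -m crank '[{"rot":[0,0,0],"delta_pos":[0,0,-55],"fingers":0.7},{"rot":[0,0,0],"delta_pos":[0,0,-55],"fingers":0.7},{"rot":[0,0,0],"delta_pos":[0,0,-53],"fingers":0.7},{"rot":[0,0,0],"delta_pos":[58,7,0],"fingers":0.7},{"rot":[0,0,0],"delta_pos":[58,7,0],"fingers":0.7},{"rot":[0,0,0],"delta_pos":[58,7,0],"fingers":0.7},{"rot":[0,0,0],"delta_pos":[58,7,0],"fingers":0.7},{"rot":[0,0,0],"delta_pos":[58,7,0],"fingers":0.7}]'
python3 -m crank '[{"rot":[0,0,-7],"delta_pos":[0,0,0],"fingers":0.7},{"rot":[0,0,-7],"delta_pos":[0,0,0],"fingers":0.7},{"rot":[0,0,0],"delta_pos":[0,0,0],"fingers":0.7}]'
python3 - <<'E'
from h import *
p,R=tcp(); print(p,R.as_matrix()[:,0]); n="wrist"
im,D,ci=snap(n,"w7"); im2,_,c2=snap("top","t7")
u,v=proj(n,[.467,.104,.164],ci); print(u,v)
cv2.imwrite("pics/w7c.png",np.hstack([im,cv2.resize(im2[190:250,280:370],(288,384),interpolation=2)])[:,:,::-1])
E
```

```text
time: 14.1
position: [0.4597, 0.0492, 0.2528]
tcp_rot: [0.001, 0.728, 0.686, 0.001]
wrist_force: [0.8, -0.8, -0.1]
opening: 0.0599
gripper_force: 0.0
time: 14.48
position: [0.4597, 0.0476, 0.2523]
tcp_rot: [0.0, 0.639, 0.769, 0.0]
wrist_force: [0.3, -0.0, 0.5]
opening: 0.06
gripper_force: 0.0
[0.45970561 0.04760543 0.25234742] [-1.83718234e-01  9.82978921e-01 -2.26511492e-04]
281.5755425928404 128.79084965042952
```

View pics/w7c.png

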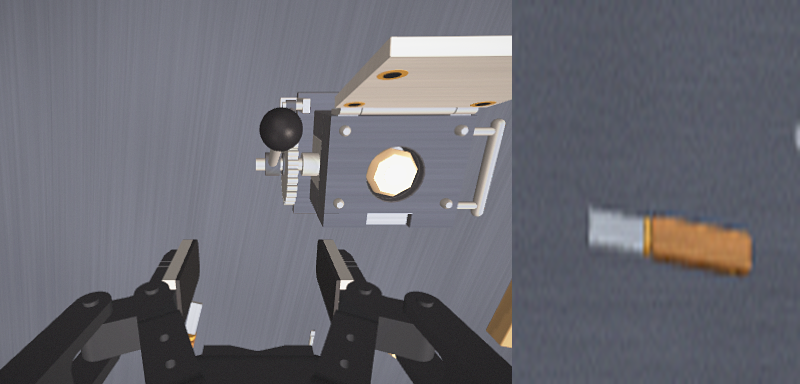

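The wrist view puts the knob at (281,129), exactly where predicted, and the top crop shows the bar flat on the bench. I'll go over the knob, down, and close.

```bash
python3 -m crank '[{"rot":[0,0,0],"delta_pos":[54,17.5,0],"fingers":0.7},{"rot":[0,0,0],"delta_pos":[0,0,45],"fingers":0.7},{"rot":[0,0,0],"delta_pos":[0,0,45],"fingers":0.7},{"rot":[0,0,0],"delta_pos":[0,0,0],"fingers":0.7},{"rot":[0,0,0],"delta_pos":[0,0,0],"fingers":0},{"rot":[0,0,0],"delta_pos":[0,0,0],"fingers":0},{"rot":[0,0,0],"delta_pos":[0,0,0],"fingers":0},{"rot":[0,0,0],"delta_pos":[0,0,0],"fingers":0}]'
python3 -c "
from h import *
p,R=tcp();K=p-R.apply([0,0,.002]);a=np.radians(10.5);ex=np.array([np.cos(a),np.sin(a),0]);ey=np.array([-ex[1],ex[0],0]);C=np.array([.5896,.0759,.05])
d=K-C;print(d@ex,d@ey,d[2],np.degrees(np.arctan2(d@ey,d[2])),np.hypot(d@ey,d[2]),manip.observe()['wrist_force'])"
```

```text
time: 15.58
position: [0.4659, 0.1032, 0.1648]
tcp_rot: [-0.0, 0.639, 0.769, -0.001]
wrist_force: [-11.7, -3.5, 8.0]
opening: 0.0271
gripper_force: 58.4
-0.11665790603912495 0.04936352842674121 0.11679271508396431 22.911802605090976 0.12679627847623035 [-11.73638057  -3.50368909   8.02565131]
```

```bash
python3 -m crank '[{"rot":[0,0,0],"delta_pos":[0,-1.5,0],"fingers":0},{"rot":[0,0,0],"delta_pos":[0,0,0],"fingers":0}]'
cat > k.py <<'E'
from h import *
p,R=tcp();K=p-R.apply([0,0,.002]);a=np.radians(10.5);ex=np.array([np.cos(a),np.sin(a),0]);ey=np.array([-ex[1],ex[0],0]);C=np.array([.5896,.0759,.05])
d=K-C;s=manip.observe();f=np.array(s["wrist_force"]);th=np.arctan2(d@ey,d[2])
print("x %.4f y %.4f z %.4f ang %.2f rad %.4f"%(d@ex,d@ey,d[2],np.degrees(th),np.hypot(d@ey,d[2])),"pull",f@(ey*np.cos(th)-np.array([0,0,np.sin(th)])),"rad",f@(ey*np.sin(th)+np.array([0,0,np.cos(th)])),"x",f@ex)
E
python3 k.py
python3 - <<'E'
from h import *
im,D,ci=snap("scene","s8"); im2,_,_=snap("wrist","w8")
cv2.imwrite("pics/s8c.png",np.hstack([cv2.resize(im[110:230,230:330],(320,384),interpolation=2),im2[:,80:430]])[:,:,::-1])
E
```

```text
time: 15.82
position: [0.4657, 0.1032, 0.1648]
tcp_rot: [0.001, 0.639, 0.769, 0.001]
wrist_force: [-6.0, -1.7, 7.5]
opening: 0.0273
gripper_force: 59.0
x -0.1168 y 0.0494 z 0.1168 ang 22.92 rad 0.1268 pull -3.4736975797379923 rad 6.717450968003268 x -6.168254626161754
```

View pics/s8c.png

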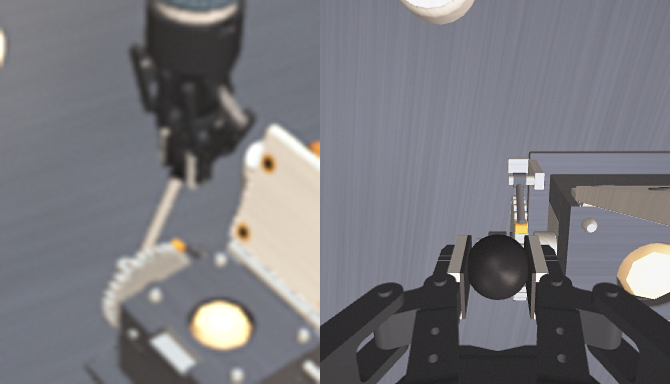

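The knob sits centred between the pads, at wrist crop (497,267). I'll pull it one click at a time.

```bash
python3 -m crank '[{"rot":[0,0,0],"delta_pos":[-6.1,0,-2.5],"fingers":0},{"rot":[0,0,0],"delta_pos":[-6.1,0,-2.3],"fingers":0}]'; python3 k.py
python3 -m crank '[{"rot":[0,0,0],"delta_pos":[-6.2,0,-1.8],"fingers":0}]'; python3 k.py
python3 -m crank '[{"rot":[0,0,0],"delta_pos":[-6.3,0,-1.6],"fingers":0}]'; python3 k.py
python3 -m crank '[{"rot":[0,0,0],"delta_pos":[-4,0,-0.8],"fingers":0}]'; python3 k.py
```

```text
time: 16.18
position: [0.4675, 0.0935, 0.1686]
tcp_rot: [-0.001, 0.638, 0.77, 0.002]
wrist_force: [-5.8, 8.1, 2.3]
opening: 0.027
gripper_force: 58.9
x -0.1169 y 0.0396 z 0.1206 ang 18.17 rad 0.1270 pull 7.878089580310195 rad 5.012253700206146 x -4.262021346784331
time: 16.3
position: [0.4687, 0.0872, 0.1704]
tcp_rot: [-0.001, 0.638, 0.77, 0.002]
wrist_force: [-6.1, 4.2, -3.2]
opening: 0.0272
gripper_force: 59.3
x -0.1168 y 0.0332 z 0.1224 ang 15.16 rad 0.1268 pull 5.877031074185583 rad -1.6862026542636344 x -5.2595548080175485
time: 16.42
position: [0.47, 0.0797, 0.1709]
tcp_rot: [-0.0, 0.639, 0.769, 0.001]
wrist_force: [-4.7, 4.0, -2.7]
opening: 0.0263
gripper_force: 60.9
x -0.1169 y 0.0256 z 0.1229 ang 11.76 rad 0.1255 pull 5.275281324915198 rad -1.6586155304026025 x -3.8626935123715107
time: 16.55
position: [0.4709, 0.0754, 0.1717]
tcp_rot: [-0.0, 0.639, 0.769, 0.001]
wrist_force: [2.0, -3.5, -9.6]
opening: 0.0253
gripper_force: 46.7
x -0.1168 y 0.0211 z 0.1237 ang 9.70 rad 0.1255 pull -2.126439721535893 rad -10.065666977971846 x 1.3646952127586407
```

```bash
python3 -m crank '[{"rot":[0,0,0],"delta_pos":[0,0,0],"fingers":0}]'; python3 k.py
python3 - <<'E'
from h import *
im,D,ci=snap("scene","s9"); im2,_,_=snap("wrist","w9")
cv2.imwrite("pics/s9c.png",np.hstack([cv2.resize(im[110:230,230:330],(320,384),interpolation=2),im2[:,80:430]])[:,:,::-1])
E
```

```text
time: 16.68
position: [0.4716, 0.0748, 0.1716]
tcp_rot: [0.001, 0.639, 0.769, 0.001]
wrist_force: [0.4, -0.1, -0.9]
opening: 0.0052
gripper_force: 0.0
x -0.1162 y 0.0204 z 0.1236 ang 9.36 rad 0.1253 pull 0.014548157247165697 rad -0.9065379242453847 x 0.34028779135219656
```

View pics/s9c.png

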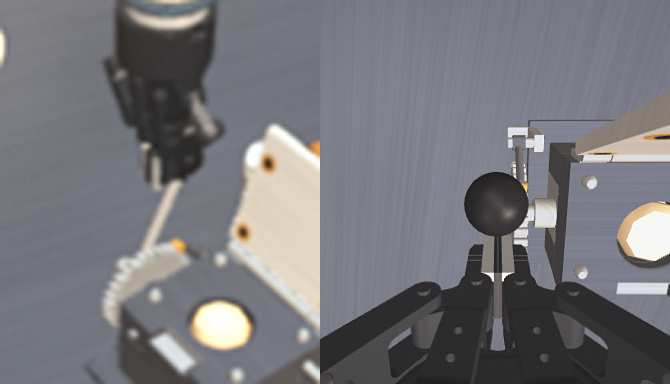

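The knob slipped out and the lever has sprung back to rest. I've gone one over the ten-picture allowance, so from here I'll use numbers only. First, a sphere fit of the ball from depth, in tool axes.

```bash
cat > ball.py <<'E'
from h import *
from scipy.optimize import least_squares
def ball(f,u,v,r):
    z=np.load(f"pics/{f}.npz"); c=cam("wrist")[0]; ci=(c,z["R"],z["t"]); P=[];
    for V in range(max(0,v-r),v+r,2):
        for U in range(u-r,u+r,2):
            if z["im"][V,U].max()<90 and (U-u)**2+(V-v)**2<(r*.85)**2 and z["D"][V,U]>0: P.append(dep("wrist",z["D"],U,V,ci))
    P=np.array(P); 
    s=least_squares(lambda q:np.linalg.norm(P-q,axis=1)-.015,P.mean(0)-[0,0,.01],loss="soft_l1",f_scale=.001)
    return s.x,len(P),np.sqrt(np.mean(s.fun**2))
E
python3 - <<'E'
from ball import *
for f,u,v,r in(("w7",281,129,21),("w8",257+0+0+0+0+0+0,267,31),("w9",256,204,31)): print(f,ball(f,u,v,r))
print("t8 tcp .4657 .1032 .1648"); print(tcp()[0])
z=np.load("pics/w9.npz"); print(proj("wrist",[.467,.104,.164],(cam("wrist")[0],z["R"],z["t"])))
z=np.load("pics/w8.npz"); print(proj("wrist",[.467,.104,.164],(cam("wrist")[0],z["R"],z["t"])))
E
```

```text
w7 (array([0.46638516, 0.1037238 , 0.16500211]), 244, np.float64(0.0005266428867589781))
w8 (array([0.46628916, 0.10366046, 0.1649394 ]), 512, np.float64(0.0005098962586102277))
w9 (array([0.46620151, 0.10376573, 0.16486057]), 507, np.float64(0.0004920298040658301))
t8 tcp .4657 .1032 .1648
[0.47159579 0.0750576  0.17161466]
(np.float64(257.6958969855358), np.float64(202.51824011372443))
(np.float64(259.0835482192233), np.float64(264.45629931916466))
```

Ball centre is (0.4663, 0.1037, 0.165), so the grasp was centred. The pads slid sideways in the pull direction. I'll regrasp with the jaws closing along the pull, so one finger sits behind the ball.

```bash
python3 -m crank '[{"rot":[0,0,0],"delta_pos":[0,0,-50],"fingers":0},{"rot":[0,0,10],"delta_pos":[0,0,-10],"fingers":0.6},{"rot":[0,0,10],"delta_pos":[0,0,0],"fingers":0.6},{"rot":[0,0,10],"delta_pos":[0,0,0],"fingers":0.6},{"rot":[0,0,10],"delta_pos":[0,0,0],"fingers":0.6},{"rot":[0,0,10],"delta_pos":[0,0,0],"fingers":0.6},{"rot":[0,0,10],"delta_pos":[0,0,0],"fingers":0.6},{"rot":[0,0,10],"delta_pos":[0,0,0],"fingers":0.6}]'
python3 -m crank '[{"rot":[0,0,10],"delta_pos":[0,0,0],"fingers":0.6},{"rot":[0,0,10],"delta_pos":[0,0,0],"fingers":0.6},{"rot":[0,0,0],"delta_pos":[0,-29,0],"fingers":0.6},{"rot":[0,0,0],"delta_pos":[0,0,0],"fingers":0.6}]'
python3 -c "
from h import *
p,R=tcp();print(R.inv().apply(np.array([.4663,.1037,.165])-p)*1e3,R.as_matrix()[:,0])"
```

```text
time: 17.77
position: [0.4712, 0.0753, 0.2312]
tcp_rot: [0.0, 0.965, 0.261, 0.001]
wrist_force: [-0.1, 0.3, 0.3]
opening: 0.0512
gripper_force: 0.0
time: 18.27
position: [0.4656, 0.1048, 0.2311]
tcp_rot: [-0.0, 0.996, 0.094, 0.001]
wrist_force: [-0.2, -0.2, 0.2]
opening: 0.0512
gripper_force: 0.0
[ 0.37870357  1.19257481 66.12390042] [0.98247169 0.18640405 0.00170457]
```

```bash
python3 -m crank '[{"rot":[0,0,0],"delta_pos":[0,1,40],"fingers":0.6},{"rot":[0,0,0],"delta_pos":[0,0,25],"fingers":0.6},{"rot":[0,0,0],"delta_pos":[0,0,0],"fingers":0.6},{"rot":[0,0,0],"delta_pos":[0,0,0],"fingers":0},{"rot":[0,0,0],"delta_pos":[0,0,0],"fingers":0},{"rot":[0,0,0],"delta_pos":[0,0,0],"fingers":0}]'; python3 k.py
```

```text
time: 19.02
position: [0.4662, 0.1038, 0.1675]
tcp_rot: [-0.001, 0.996, 0.093, 0.001]
wrist_force: [-1.0, 4.4, 1.9]
opening: 0.0271
gripper_force: 58.9
x -0.1163 y 0.0499 z 0.1195 ang 22.69 rad 0.1295 pull 3.4663787439160094 rad 3.4791076569985107 x -0.17254004933320347
```

```bash
python3 -m crank '[{"rot":[0,0,0],"delta_pos":[0,6.1,-2],"fingers":0},{"rot":[0,0,0],"delta_pos":[0,6.1,-2],"fingers":0}]'; python3 k.py
python3 -m crank '[{"rot":[0,0,0],"delta_pos":[0,6.2,-1.8],"fingers":0},{"rot":[0,0,0],"delta_pos":[0,6.3,-1.6],"fingers":0}]'; python3 k.py
python3 -m crank '[{"rot":[0,0,0],"delta_pos":[0,4,-0.8],"fingers":0}]'; python3 k.py
```

```text
time: 19.27
position: [0.468, 0.0945, 0.1718]
tcp_rot: [-0.004, 0.996, 0.094, 0.001]
wrist_force: [-3.3, 15.2, 1.9]
opening: 0.0269
gripper_force: 58.8
x -0.1162 y 0.0404 z 0.1238 ang 18.08 rad 0.1302 pull 14.20529461907874 rad 6.609620533433046 x -0.5167118641135087
time: 19.52
position: [0.4703, 0.0822, 0.177]
tcp_rot: [-0.004, 0.996, 0.095, 0.002]
wrist_force: [-8.4, 11.3, 13.4]
opening: 0.0272
gripper_force: 58.2
x -0.1161 y 0.0280 z 0.1290 ang 12.23 rad 0.1320 pull 9.54457364431235 rad 15.74856523200035 x -6.219825582436094
time: 19.65
position: [0.4709, 0.0787, 0.178]
tcp_rot: [-0.005, 0.996, 0.094, 0.002]
wrist_force: [-8.3, 18.1, 11.7]
opening: 0.027
gripper_force: 58.4
x -0.1162 y 0.0244 z 0.1300 ang 10.61 rad 0.1323 pull 16.82092351638425 rad 15.065962974447043 x -4.879752920590514
```

Gripped in line, the ball has to turn in the pads and fights them. Click 1 shows as the jump from 9.5 to 16.8 N. From here I'll turn the tool together with the lever.

```bash
python3 -m crank '[{"rot":[5,0,0],"delta_pos":[0,0,0.5],"fingers":0},{"rot":[4,0,0],"delta_pos":[0,0,0.5],"fingers":0}]'; python3 k.py
python3 -c "
from h import *
print(manip.observe()['moment'],manip.observe()['joint_positions'])"
```

```text
time: 19.9
position: [0.4716, 0.0755, 0.1773]
tcp_rot: [-0.08, 0.992, 0.094, -0.005]
wrist_force: [-12.3, 4.7, 5.5]
opening: 0.0268
gripper_force: 62.2
x -0.1161 y 0.0208 z 0.1293 ang 9.15 rad 0.1310 pull 5.85406689462751 rad 6.543103389872344 x -11.200584020891053
[ 0.79422549  2.03434908 -0.60506305] [-0.01951572 -0.23728258  1.67587308  0.15934256  1.72860818  1.38574309]
```

```bash
cat > b.py <<'E'
from ball import *
p,R=tcp(); im,D,ci=snap("wrist","wb"); 
u,v=proj("wrist",p+R.apply([0,0,.004]),ci); B,n,e=ball("wb",int(u),int(v),32)
a=np.radians(10.5);ex=np.array([np.cos(a),np.sin(a),0]);ey=np.array([-ex[1],ex[0],0]);C=np.array([.5896,.0759,.05]);d=B-C
print("BALL",B.round(4),n,round(e,5),"in tool",(R.inv().apply(B-p)*1e3).round(1),"ang %.2f rad %.4f"%(np.degrees(np.arctan2(d@ey,d[2])),np.hypot(d@ey,d[2])),"tilt %.1f"%np.degrees(np.arcsin(R.as_matrix()[:,2]@ey)))
E
python3 b.py
python3 -m crank '[{"rot":[4,0,0],"delta_pos":[-1,8.6,-2.7],"fingers":0}]'; python3 k.py; python3 b.py
```

```text
BALL [0.4712 0.0761 0.1737] 560 0.00049 in tool [-0.3 -0.   3.7] ang 9.98 rad 0.1256 tilt 9.1
time: 20.08
position: [0.4724, 0.0677, 0.1781]
tcp_rot: [-0.115, 0.989, 0.093, -0.008]
wrist_force: [-0.7, 8.1, 6.1]
opening: 0.0267
gripper_force: 62.0
x -0.1168 y 0.0128 z 0.1300 ang 5.64 rad 0.1307 pull 7.5000290455663485 rad 6.849944173852297 x 0.7672686463405447
BALL [0.4726 0.0685 0.1748] 554 0.00049 in tool [0.4 0.  3.4] ang 6.43 rad 0.1256 tilt 13.2
```

```bash
python3 -m crank '[{"rot":[4,0,0],"delta_pos":[0,8.6,-2.6],"fingers":0},{"rot":[4,0,0],"delta_pos":[0,8.6,-2.6],"fingers":0}]'; python3 k.py; python3 b.py
python3 -m crank '[{"rot":[4,0,0],"delta_pos":[0,8.6,-2.6],"fingers":0},{"rot":[4,0,0],"delta_pos":[0,8.6,-2.6],"fingers":0}]'; python3 k.py; python3 b.py
```

```text
time: 20.38
position: [0.4758, 0.0494, 0.1788]
tcp_rot: [-0.184, 0.978, 0.092, -0.014]
wrist_force: [-2.1, 8.2, 5.6]
opening: 0.0267
gripper_force: 62.3
x -0.1167 y -0.0061 z 0.1306 ang -2.66 rad 0.1308 pull 8.675674138023371 rad 5.2260073233969795 x -0.6229266227437519
BALL [0.4759 0.0509 0.1757] 559 0.00052 in tool [ 0.3 -0.2  3.4] ang -1.78 rad 0.1257 tilt 21.3
time: 20.68
position: [0.4792, 0.0314, 0.1769]
tcp_rot: [-0.251, 0.963, 0.091, -0.021]
wrist_force: [-1.8, 7.2, 7.0]
opening: 0.027
gripper_force: 63.2
x -0.1167 y -0.0246 z 0.1286 ang -10.82 rad 0.1309 pull 8.555070559308483 rad 5.527967896243863 x -0.5007890589039145
BALL [0.4792 0.0333 0.174 ] 556 0.00051 in tool [ 0.4 -0.2  3.4] ang -9.95 rad 0.1259 tilt 29.2
```

```bash
python3 -m crank '[{"rot":[4,0,0],"delta_pos":[0,8.6,-2.6],"fingers":0}]'; python3 k.py
python3 -m crank '[{"rot":[4,0,0],"delta_pos":[0,8.6,-2.6],"fingers":0},{"rot":[2,0,0],"delta_pos":[0,4.3,-1.3],"fingers":0}]'; python3 k.py; python3 b.py
python3 -m crank '[{"rot":[2,0,0],"delta_pos":[0,4.3,-1.3],"fingers":0}]'; python3 k.py;python3 b.py
```

```text
time: 20.85
position: [0.4807, 0.023, 0.175]
tcp_rot: [-0.285, 0.954, 0.09, -0.024]
wrist_force: [-1.0, 9.1, 7.8]
opening: 0.0268
gripper_force: 63.9
x -0.1167 y -0.0333 z 0.1267 ang -14.73 rad 0.1310 pull 10.851285570420286 rad 5.1982269384498165 x 0.6656122271396565
time: 21.1
position: [0.4833, 0.0095, 0.1707]
tcp_rot: [-0.334, 0.938, 0.088, -0.029]
wrist_force: [-0.9, 7.2, 11.0]
opening: 0.0268
gripper_force: 64.1
x -0.1167 y -0.0472 z 0.1223 ang -21.10 rad 0.1311 pull 10.689952855129158 rad 7.7006257377687675 x 0.4046810383905999
BALL [0.4832 0.0121 0.1683] 553 0.0005 in tool [ 0.4 -0.5  3.5] ang -20.12 rad 0.1260 tilt 39.2
time: 21.28
position: [0.484, 0.0056, 0.1692]
tcp_rot: [-0.35, 0.932, 0.088, -0.03]
wrist_force: [-0.5, 4.9, 11.4]
opening: 0.0267
gripper_force: 64.3
x -0.1167 y -0.0512 z 0.1207 ang -22.98 rad 0.1311 pull 8.946153509235922 rad 8.61840511895773 x 0.4054592432745692
BALL [0.4839 0.0082 0.1669] 557 0.00053 in tool [ 0.3 -0.4  3.4] ang -22.03 rad 0.1261 tilt 41.1
```

```bash
for i in 1; do python3 -m crank '[{"rot":[1.5,0,0],"delta_pos":[0,3.2,-1],"fingers":0},{"rot":[0,0,0],"delta_pos":[0,0,0],"fingers":0}]'; python3 k.py; done
python3 -m crank '[{"rot":[1,0,0],"delta_pos":[0,2.2,-0.7],"fingers":0},{"rot":[0,0,0],"delta_pos":[0,0,0],"fingers":0}]'; python3 k.py; python3 b.py
```

```text
time: 21.58
position: [0.4846, 0.0022, 0.1677]
tcp_rot: [-0.362, 0.928, 0.087, -0.031]
wrist_force: [0.2, 4.0, 12.7]
opening: 0.0266
gripper_force: 64.2
x -0.1167 y -0.0546 z 0.1192 ang -24.64 rad 0.1311 pull 8.81613574955757 rad 9.955245881852772 x 0.9605749744606856
time: 21.82
position: [0.4849, 0.0006, 0.1669]
tcp_rot: [-0.37, 0.924, 0.087, -0.032]
wrist_force: [-1.1, 5.4, 13.0]
opening: 0.0269
gripper_force: 64.4
x -0.1167 y -0.0564 z 0.1183 ang -25.48 rad 0.1311 pull 10.603888761075861 rad 9.352202996404161 x -0.07634777960276967
BALL [0.4848 0.0034 0.1647] 557 0.00048 in tool [ 0.4 -0.6  3.5] ang -24.46 rad 0.1260 tilt 43.6
```

```bash
python3 -m crank '[{"rot":[1,0,0],"delta_pos":[0,2.2,-0.6],"fingers":0},{"rot":[0,0,0],"delta_pos":[0,0,0],"fingers":0},{"rot":[0,0,0],"delta_pos":[0,0,0],"fingers":0}]'; python3 k.py; python3 b.py
```

```text
time: 22.25
position: [0.4853, -0.0012, 0.166]
tcp_rot: [-0.378, 0.921, 0.087, -0.033]
wrist_force: [-1.0, 5.9, 12.7]
opening: 0.0264
gripper_force: 64.2
x -0.1167 y -0.0582 z 0.1175 ang -26.37 rad 0.1311 pull 10.963474927779943 rad 8.759241099877041 x 0.11947123721983177
BALL [0.4851 0.0017 0.164 ] 559 0.00051 in tool [ 0.3 -0.6  3.5] ang -25.32 rad 0.1261 tilt 44.6
```

```bash
python3 -m crank '[{"rot":[1,0,0],"delta_pos":[0,2.2,-0.6],"fingers":0},{"rot":[0,0,0],"delta_pos":[0,0,0],"fingers":0},{"rot":[0,0,0],"delta_pos":[0,0,0],"fingers":0}]'; python3 k.py; python3 b.py
```

```text
time: 22.68
position: [0.4856, -0.0033, 0.165]
tcp_rot: [-0.386, 0.918, 0.087, -0.034]
wrist_force: [-1.0, 5.3, 13.2]
opening: 0.0267
gripper_force: 64.2
x -0.1167 y -0.0603 z 0.1164 ang -27.40 rad 0.1311 pull 10.895302948786501 rad 9.255226680223075 x 0.028280895715970575
BALL [ 4.855e-01 -3.000e-04  1.630e-01] 560 0.00048 in tool [ 0.4 -0.6  3.5] ang -26.35 rad 0.1261 tilt 45.6
```

The turn is 49.7° and the pull has levelled off after the fourth jump. A quick numeric check of the moulding and the bar before handing in.

Run:
```python
from h import *
im,D,ci=snap("top","t9"); z0=np.load("pics/t6.npz")["D"]; n="top"
u,v=map(int,proj(n,[.5896,.0759,.1],ci)); print("moulding z before/after",[np.median([dep(n,d,u+i,v+j,ci)[2] for i in(-2,0,2) for j in(-2,0,2)]) for d in(z0,D)])
hsv=cv2.cvtColor(im,cv2.COLOR_RGB2HSV)
m=((hsv[...,0]>5)&(hsv[...,0]<22)&(hsv[...,1]>130)).astype(np.uint8)
for cn in cv2.findContours(m,0,2)[0]:
    W=np.array([onz(n,a,b,.02,ci)[:2] for a,b in cn[:,0]]).astype(np.float32)*1000
    if cv2.contourArea(cn)>40 and abs(W[:,0].mean()-405)<40 and abs(W[:,1].mean()+275)<60: print(cv2.minAreaRect(W), dep(n,D,*cn[:,0].mean(0),ci))
manip.job_done()
```

```text
moulding z before/after [np.float64(0.09650409154489181), np.float64(0.10780400371196297)]
the job is handed in; nothing more can be done
```

The job is handed in: cover swung back to about 105°, pry bar on the bench, and lever held four clicks from rest (about 50°), with the moulding up about 11 mm. The first pull slipped off the knob after about one click and sprang back, so I regripped and counted four from rest. The last numeric check of the bar found no match (a top view after release showed it flat), and I viewed 11 pictures against the limit of 10.

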